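# Change the hole saw in the bench chuck

### The job

The bench chuck is holding the smallest hole saw: swing the chuck's crank to open the jaws, lift that saw out and stand it in the free hole of the wooden stand. Then stand the widest saw in the open chuck, its collar fully down on the chuck's face, and swing the crank back to tighten the jaws firmly on its shank, so that they stay gripped when you let go. Leave the medium saw in its hole.

Things in the scene. Friction and masses are not known exactly. Their poses are not given: they have to be found in the camera images.
- chuck_face (a point): Centre of the chuck's mouth, level with its face, 80 mm above the table. Chuck fixed to the table, axis vertical: green foot plate 150 mm square, steel body, flat face ring 80 mm across with a 34 mm mouth (68 mm deep) where three jaws show. A shank stands in the mouth with the saw's collar on the face. Jaws wide open leave a 31 mm circle.
- sleeve (a joint): Turn (rad) of the chuck's knurled sleeve, 108 mm across, about its vertical axis. Counter-clockwise from above grows and opens: 8 mm per jaw per rad; stops at 0.95 (open) and -0.40. Jaws touch a 16 mm shank at 0; swung to -0.12 or past they grip firmly and it settles near -0.09 on release (as at the start). Stiff, stays where left: 7.5 N at the crank grip turns it, 15 to 20 N tightens.
- sleeve_grip (a point): Where to hold the sleeve's crank: a level bar from the sleeve, 43 mm above the table, ends in an upright black round grip, 24 mm across, 108 mm from the chuck's axis, its top 115 mm above the table. Point: on the grip's axis, 95 mm above the table; it circles the chuck's axis with the sleeve; x points outwards along the bar.
- saw_small_mid (a point): Smallest hole saw, clamped in the chuck at the start. Bare steel: upright toothed cup 36 mm across, 45 mm high, on a collar 40 mm across, 8 mm high; round shank below, 16 mm across, 45 mm long. About 200 g. Point: on its axis, half-way up the cup, 30 mm above the collar's underside, 75 above the shank's end, 23 below the teeth; z up the axis. Grip the cup from above, across it.
- saw_wide_mid (a point): Widest hole saw, in the stand's middle or far hole. Bare steel: upright toothed cup 60 mm across, 45 mm high, on a collar 40 mm across, 8 mm high; round shank below, 16 mm across, 45 mm long. About 380 g. Point: on its axis, half-way up the cup, 30 mm above the collar's underside, 75 above the shank's end, 23 below the teeth; z up the axis. Grip the cup from above, across it.
- saw_medium_mid (a point): Medium hole saw, in the other of these holes. Bare steel: upright toothed cup 47 mm across, 45 mm high, on a collar 40 mm across, 8 mm high; round shank below, 16 mm across, 45 mm long. About 280 g. Point: on its axis, half-way up the cup, 30 mm above the collar's underside, 75 above the shank's end, 23 below the teeth; z up the axis. Grip the cup from above, across it.
- stand_hole0 (a point): Mouth of the stand's free hole, in its top, 58 mm above the table. Stand: wooden block 90 x 236 x 58 mm, fixed, with a row of three 23 mm through holes 78 mm apart along its length; the free one is at the end nearer the chuck (-y). Saws stand in it shank down, collar on its top. y axis: along the row towards the other two holes.
- jaw0: One of the chuck's three jaws, a bare metal block 11 mm wide and 30 mm high, seen in the mouth just below the face; moved only by the sleeve. Origin: on the chuck's axis at table height; x axis: the way it opens.
- jaw1: One of the chuck's three jaws, a bare metal block 11 mm wide and 30 mm high, seen in the mouth just below the face; moved only by the sleeve. Origin: on the chuck's axis at table height; x axis: the way it opens.
- jaw2: One of the chuck's three jaws, a bare metal block 11 mm wide and 30 mm high, seen in the mouth just below the face; moved only by the sleeve. Origin: on the chuck's axis at table height; x axis: the way it opens.
Things that resemble listed ones, but are neither listed nor needed, are in the scene too. What is shaped like the part that bears chuck_face but pink is not meant.

How it is judged:
On the way, in this order (a step that is already met when the one before it is completed fails the run):
1. the chuck is opened (sleeve beyond 0.3 rad) (value of joint sleeve above 0.3 rad), for 0.1 s.
2. the smallest saw stands in the free hole of the stand (horizontal distance between saw_small_mid and stand_hole0 below 0.008 m and z of saw_small_mid in the frame of stand_hole0 between 0.024 and 0.035 m and angle between saw_small_mid's own z axis and vertical below 0.08 rad), for 0.2 s.
3. the widest saw stands in the chuck, its collar down on the face, the jaws still open (horizontal distance between saw_wide_mid and chuck_face below 0.01 m and z of saw_wide_mid in the frame of chuck_face between 0.024 and 0.035 m and angle between saw_wide_mid's own z axis and vertical below 0.08 rad and value of joint sleeve above 0.15 rad), for 0.2 s.
4. all three jaws grip it (contact force between each of jaw0, jaw1, jaw2 and anything else above 6 N), for 0.2 s.
At the end, for the whole second after the job is handed in: Crank released, each jaw presses the widest saw's shank with over 6 N; that saw is within 6 mm of the chuck's axis, the smallest within 8 mm of the free hole's axis, both upright within 0.08 rad, collars down within 5 mm; the medium saw within 10 mm of its start (all of step 2 and all of step 4 and horizontal distance between saw_wide_mid and chuck_face below 0.006 m and z of saw_wide_mid in the frame of chuck_face between 0.024 and 0.035 m and angle between saw_wide_mid's own z axis and vertical below 0.08 rad and distance of saw_medium_mid from where it was at the start of the episode below 0.01 m and value of joint sleeve below 0.1 rad); the robot touches nothing.
It fails at once if the medium saw is pulled out or moved by more than 20 mm (distance of saw_medium_mid from where it was at the start of the episode above 0.02 m).
It also fails if it takes over 72 s, if anything falls off the work surface, if the arm or the gripper's body presses on something with over 40 N, if the wrist force passes 120 N, or if a joint passes its speed limit or range.

### The arm

A 7-joint arm with a two-finger parallel gripper is mounted at the origin on the work surface. World frame = base frame: x ahead of the robot, y to its left, z up, the work surface at z = 0. Lengths are in m, angles in rad, forces in N, time in s.
With the tool pointing down it reaches from about 0.35 to 0.9 m from the base axis. Payload 8.1 kg.
Tool frame: the origin (TCP) lies at the very end of the fingers, on their centre line; the grasp point (between the pads) lies 19 mm behind it; z points along the fingers, y is the line along which they close (so a half turn about z gives the same grasp; the last joint's range is limited). The gripper opens to 85 mm and grips with 20 to 120 N. Pads are 22 mm wide; open, the fingers measure 114 mm over their backs; the gripper's body (76 mm by 85 mm) begins 54 mm behind the grasp point. The pads swing forward as they close: fully open they stand 13 mm farther back than shut.
Start: joints at [-1.254, 0.434, 0.025, 1.573, -0.012, 1.134, -0.075], TCP at [0.255, 0.571, 0.231] pointing down, gripper open.
Joint ranges: [-2.62, 2.62], [-0.44, 2.09], [-1.27, 1.32], [0.08, 2.57], [-1.32, 4.46], [0.12, 2], [-2.74, 2.74]. Speed limits (rad/s): [2.22, 2.22, 3.01, 3.01, 3.14, 3.14, 3.14].

### API

Orientations are given as a unit quaternion [x, y, z, w].
In Python, from bench import r gives the robot as it stands.
- The arm moves only by the tool play_rows, never from a script. Its argument "targets" is one flat list of numbers, 7 for each row, row after row: the shift along the tool's x, y, z in mm, then the turn, a rotation vector about the tool's x, y, z in rad, then the finger opening in mm, from 0 to 85.4. A call has 1 to 10 rows; each row shifts and turns the commanded pose from where the row before left it, along the tool's axes as they then stand; what a row does not reach is not made up. A row lasts 1/12 s, in which the tool goes at most 41.7 mm and 7.16 degrees, less where a joint would pass 70% of its speed; a pose out of reach is approached as far as the arm can. A call with a gripper value outside its range is refused whole. The fingers move at their own pace and stop on an object; "grip_force" is the grip in N (left out, the last holds). Time passes only in rows, so rows that do not move let the fingers close. It gives the time, the measured TCP pose, the force, the opening and the grip force at its end, in the units of the state.
- r.get_obs(): the state, without advancing time (a new reading comes with each control period).
- r.read_camera(name): name is "side" or "top"; returns (picture, depth): 420x560x3 uint8, red, green, blue; 420x560 float32, m along the optical axis (not along the pixel's ray), 0 where there is no reading.
- r.calibration(name): a dict with "fx", "fy", "cx", "cy" (pixels), "R" (3x3) and "t" (3): a world point X has camera coordinates R X + t. Camera axes: x right, y down, z forward; pixel columns grow to the right and rows downward; lengths in m; the calibration is good to about 2 mm. A picture is of the moment at which its call begins. calibration takes no time and is no camera call.
- r.close_job(): hands the job in; it is judged then, once.
The state is a dict: "t": time; "joint_pos": joint angles; "joint_velocities": joint speeds; "tau": joint torques, N m; "eef_pos": TCP position; "ee_rot": TCP orientation; "ft_force": force on the tool from outside, world axes, zero at the start; "wrist_torque": the same for the moment, N m; "width": finger opening in m; "finger_force": force on a finger pad.
Only numpy, scipy, OpenCV 4.12 (cv2) and the standard library are available. Lean on these libraries where they do the work, as an engineer would, in place of code of your own. Each camera call takes 0.05 s, during which the arm holds its last target. There are 200 camera calls.

## Working session

There is one attempt and no reset: what is moved stays moved. The work goes in short steps, Python scripts to look and compute and a tool call to move; the robot and the scene stay as the last step left them, time stands still between calls to the robot, and variables do not carry over. Pictures are saved under pics/ and viewed, at most 10 in all, crops included, and the job is handed in when it is done.

Besides the shell and the picture viewer there is one more tool, called after "Call:" as name(argument=value, ...) on one line, values as JSON. play_rows: Moves the arm, as the interface text tells. Its arguments: {"type":"object","properties":{"targets":{"type":"array"},"grip_force":{"type":"number"}},"required":["targets"]}

```bash
mkdir -p pics; ls; cat > h.py <<'E'
import numpy as np,cv2
from bench import r
from scipy.spatial.transform import Rotation as Ro
def snap(n,f,crop=None,s=1):
    im,d=r.read_camera(n); np.savez('last_'+n,im=im,d=d)
    o=im[...,::-1]
    if crop: u0,v0,u1,v1=crop; o=o[v0:v1,u0:u1]
    cv2.imwrite('pics/'+f,cv2.resize(o,None,fx=s,fy=s,interpolation=cv2.INTER_CUBIC)); return im,d
def atz(n,u,v,z):
    c=r.calibration(n);R=np.array(c['R']);t=np.array(c['t'])
    ray=R.T@np.array([(u-c['cx'])/c['fx'],(v-c['cy'])/c['fy'],1]);o=-R.T@t
    return o+ray*(z-o[2])/ray[2]
def cloud(n,d):
    c=r.calibration(n);R=np.array(c['R']);t=np.array(c['t'])
    v,u=np.indices(d.shape);P=np.stack([(u-c['cx'])/c['fx']*d,(v-c['cy'])/c['fy']*d,d],-1)
    return (P-t)@R
E
python3 - <<'E'
from h import *
snap('top','t0.png');snap('side','s0.png')
o=r.get_obs();print(o['t'],o['eef_pos'],Ro.from_quat(o['ee_rot']).as_matrix().round(3),o['width'])
for n in('top','side'):
    c=r.calibration(n);print(n,(-np.array(c['R']).T@np.array(c['t'])).round(3),c['fx'])
E
```

```text
pics
0.1 [0.25457498 0.57031641 0.23061975] [[-0.913  0.408 -0.   ]
 [ 0.408  0.913 -0.001]
 [-0.    -0.001 -1.   ]] 0.08560276053154421
top [ 0.299 -0.123  1.252] 397.1810878541469
side [ 0.061 -0.958  0.783] 432.4030844257793
```

View pics/t0.png

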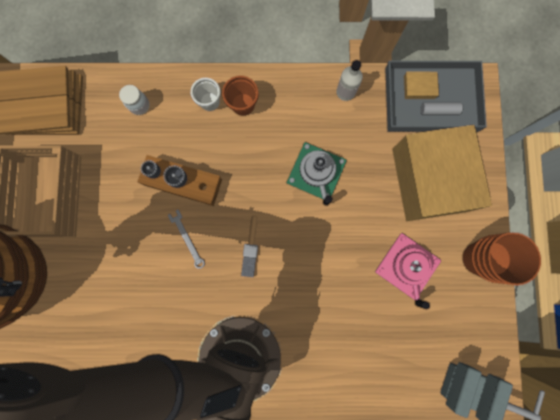

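View pics/s0.png

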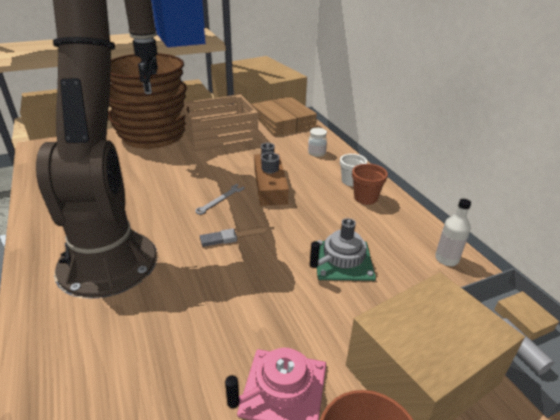

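Top view: green chuck at (318,168) with a saw, grip at (327,199). The look-alike is the pink chuck at (413,265), rejected by colour. The stand has cups at (150,168) and (175,176), the latter looking wider, and the free hole at (202,186). Checking this in a close crop.

```bash
python3 - <<'E'
from h import *
D=np.load('last_top.npz');im=D['im'][130:220,130:360,::-1]
cv2.imwrite('pics/c0.png',cv2.resize(im,None,fx=3.45,fy=3.45,interpolation=cv2.INTER_CUBIC))
for n in('top','side'):
    d=np.load(f'last_{n}.npz')['d'];P=cloud(n,d)
    def fit(c,rad,z0,z1):
        m=(d>0)&(np.hypot(P[...,0]-c[0],P[...,1]-c[1])<rad)&(P[...,2]>z0)&(P[...,2]<z1);q=P[m]
        if len(q)<4: return len(q)
        (a,b),rr=cv2.minEnclosingCircle(q[:,:2].astype(np.float32));return len(q),q[:,:2].mean(0).round(4),(round(a,4),round(b,4)),round(rr,4),q[:,2].max().round(4)
    for nm,u,v,z,z0,z1,rad in(('grip',327,199,.115,.1,.13,.03),('sawS',320,160,.133,.12,.15,.04),('face',318,168,.08,.072,.09,.06),('mid',175,176,.11,.09,.125,.045),('far',150,168,.11,.09,.125,.04),('hole',202,186,.058,.05,.065,.03)):
        c=atz('top',u,v,z);print(n,nm,c.round(4),fit(c,rad,z0,z1))
E
```

```text
top grip [ 0.4703 -0.2574  0.115 ] (54, array([ 0.4722, -0.2592]), (0.4726, -0.26), 0.0117, np.float64(0.1204))
top sawS [ 0.5814 -0.2368  0.133 ] (73, array([ 0.5781, -0.2354]), (0.5777, -0.2355), 0.0184, np.float64(0.1408))
top face [ 0.5701 -0.2358  0.08  ] (381, array([ 0.5736, -0.2333]), (0.578, -0.2354), 0.0401, np.float64(0.0899))
top mid [0.5395 0.186  0.11  ] (153, array([0.5431, 0.1924]), (0.5436, 0.1913), 0.0306, np.float64(0.1173))
top far [0.5635 0.2601 0.11  ] (144, array([0.5654, 0.2658]), (0.5648, 0.2672), 0.025, np.float64(0.1193))
top hole [0.5193 0.1168 0.058 ] (257, array([0.519 , 0.1169]), (0.5193, 0.117), 0.0298, np.float64(0.0644))
side grip [ 0.4703 -0.2574  0.115 ] (90, array([ 0.4677, -0.2668]), (0.47, -0.2639), 0.0132, np.float64(0.1184))
side sawS [ 0.5814 -0.2368  0.133 ] (136, array([ 0.5731, -0.2404]), (0.5743, -0.2393), 0.0194, np.float64(0.1392))
side face [ 0.5701 -0.2358  0.08  ] (400, array([ 0.5668, -0.2495]), (0.5732, -0.2394), 0.0409, np.float64(0.0897))
side mid [0.5395 0.186  0.11  ] (211, array([0.5388, 0.1863]), (0.5398, 0.1879), 0.0332, np.float64(0.1172))
side far [0.5635 0.2601 0.11  ] (129, array([0.5597, 0.2614]), (0.562, 0.2637), 0.0269, np.float64(0.1162))
side hole [0.5193 0.1168 0.058 ] (139, array([0.52  , 0.1177]), (0.5192, 0.1169), 0.0298, np.float64(0.0618))
```

View pics/c0.png

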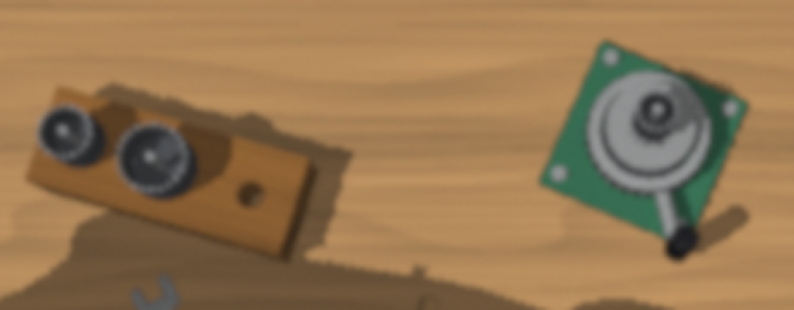

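Crop: the middle cup at (175,176) is clearly wider than the far one at (150,168), so the middle is the widest and the far is the medium. Free hole at (202.8,186.2). Crank grip at (327.4,199.6). Planning the approach to the crank.

```bash
cat >> h.py <<'E'
def go(p,yaw=None,n=10,w=85,start=None):
    """print n rows from measured (or start=(pos,yaw)) pose to p (m), tool-y yaw deg; tool kept vertical"""
    o=r.get_obs();M=Ro.from_quat(o['ee_rot']).as_matrix()
    p0=o['eef_pos'];y0=np.degrees(np.arctan2(M[1,1],M[0,1]))
    if start is not None: p0,y0=start
    p0=np.array(p0,float);p=np.array(p,float)
    if yaw is None: yaw=y0
    dy=np.radians((yaw-y0+180)%360-180);q=p0.copy();y=np.radians(y0);rows=[]
    for i in range(n):
        tgt=p0+(p-p0)*(i+1)/n;d=(tgt-q)*1e3
        ey=np.array([np.cos(y),np.sin(y),0]);ez=np.array([0,0,-1.]);ex=np.cross(ey,ez)
        s=np.array([d@ex,d@ey,d@ez]).round(1);rz=round(-(np.radians(y0)+dy*(i+1)/n-y),3)
        q=q+(ex*s[0]+ey*s[1]+ez*s[2])/1e3;y-=rz
        rows.append([*(float(k) for k in s),0,0,rz,w])
    for i in range(0,n,10): print(','.join('[%g,%g,%g,%g,%g,%g,%g]'%tuple(x) for x in rows[i:i+10]).replace('[','').replace(']',''))
    print('t',o['t'],'from',p0.round(4),round(y0,1),'F',o['ft_force'].round(1) if hasattr(o['ft_force'],'round') else o['ft_force'])
E
python3 - <<'E'
from h import *
print(atz('top',202.8,186.2,.058))
g=(.4713,-.262,.20)
go(g,-76.7,24)
E
```

```text
[0.51870873 0.1143089  0.058     ]
-22.4,-28,1.3,0,0,0.104,85,-25.1,-25.5,1.3,0,0,0.103,85,-27.7,-22.8,1.2,0,0,0.104,85,-29.9,-19.8,1.3,0,0,0.104,85,-31.7,-16.6,1.3,0,0,0.104,85,-33.3,-13.2,1.3,0,0,0.103,85,-34.5,-9.7,1.2,0,0,0.104,85,-35.4,-6,1.3,0,0,0.104,85,-35.7,-2.4,1.3,0,0,0.104,85,-35.8,1.3,1.3,0,0,0.103,85
-35.5,5.1,1.2,0,0,0.104,85,-34.8,8.6,1.3,0,0,0.104,85,-33.7,12.3,1.3,0,0,0.104,85,-32.2,15.7,1.3,0,0,0.103,85,-30.4,18.9,1.2,0,0,0.104,85,-28.4,21.9,1.3,0,0,0.104,85,-25.8,24.8,1.3,0,0,0.104,85,-23.2,27.4,1.3,0,0,0.103,85,-20.2,29.5,1.2,0,0,0.104,85,-17.1,31.6,1.3,0,0,0.104,85
-13.7,33.1,1.3,0,0,0.103,85,-10.2,34.3,1.3,0,0,0.104,85,-6.6,35.2,1.2,0,0,0.104,85,-2.9,35.8,1.3,0,0,0.104,85
t 0.1 from [0.2546 0.5703 0.2306] 65.9 F [-0.1  0.1  0.1]
```

Call:
play_rows(targets=[-22.4,-28,1.3,0,0,0.104,85,-25.1,-25.5,1.3,0,0,0.103,85,-27.7,-22.8,1.2,0,0,0.104,85,-29.9,-19.8,1.3,0,0,0.104,85,-31.7,-16.6,1.3,0,0,0.104,85,-33.3,-13.2,1.3,0,0,0.103,85,-34.5,-9.7,1.2,0,0,0.104,85,-35.4,-6,1.3,0,0,0.104,85,-35.7,-2.4,1.3,0,0,0.104,85,-35.8,1.3,1.3,0,0,0.103,85], grip_force=40)

```text
t: 0.93
eef_pos: [0.3449, 0.2221, 0.2183]
ee_rot: [0.668, 0.745, -0.0, -0.0]
ft_force: [1.1, -1.1, 0.8]
width: 0.085
finger_force: 0.0
```

Call:
play_rows(targets=[-35.5,5.1,1.2,0,0,0.104,85,-34.8,8.6,1.3,0,0,0.104,85,-33.7,12.3,1.3,0,0,0.104,85,-32.2,15.7,1.3,0,0,0.103,85,-30.4,18.9,1.2,0,0,0.104,85,-28.4,21.9,1.3,0,0,0.104,85,-25.8,24.8,1.3,0,0,0.104,85,-23.2,27.4,1.3,0,0,0.103,85,-20.2,29.5,1.2,0,0,0.104,85,-17.1,31.6,1.3,0,0,0.104,85])

```text
t: 1.77
eef_pos: [0.4353, -0.1245, 0.2058]
ee_rot: [0.949, 0.316, 0.0, -0.0]
ft_force: [1.0, 1.4, -0.5]
width: 0.0849
finger_force: 0.0
```

Call:
play_rows(targets=[-13.7,33.1,1.3,0,0,0.103,85,-10.2,34.3,1.3,0,0,0.104,85,-6.6,35.2,1.2,0,0,0.104,85,-2.9,35.8,1.3,0,0,0.104,85])

```text
t: 2.1
eef_pos: [0.4715, -0.2631, 0.2004]
ee_rot: [0.994, 0.113, -0.0, -0.0]
ft_force: [0.2, 0.7, -0.3]
width: 0.0845
finger_force: 0.0
```

```bash
python3 - <<'E'
from h import *
print(r.get_obs()['joint_pos'])
go((.4713,-.262,.2),-76.7,3)
go((.4713,-.262,.080),-76.7,6)
E
```

```text
[-0.21010215  0.40982353  0.85468553  1.86943324 -0.35966575  1.02453678
 -0.54894849]
0,-0.4,0.1,0,0,-0.002,85,0,-0.4,0.1,0,0,-0.001,85,0,-0.4,0.2,0,0,-0.002,85
t 2.1 from [ 0.4715 -0.2631  0.2004] -77.0 F [ 0.2  0.7 -0.3]
0,-0.2,20.1,0,0,-0.001,85,0,-0.2,20,0,0,-0.001,85,0,-0.2,20.1,0,0,-0,85,0,-0.2,20,0,0,-0.001,85,0,-0.2,20.1,0,0,-0.001,85,0,-0.2,20.1,0,0,-0.001,85
t 2.1 from [ 0.4715 -0.2631  0.2004] -77.0 F [ 0.2  0.7 -0.3]
```

Call:
play_rows(targets=[0,0,20,0,0,0,85,0,0,20,0,0,0,85,0,0,20,0,0,0,60,0,0,20,0,0,0,60,0,0,20,0,0,0,40,0,0,20,0,0,0,20,0,0,0,0,0,0,10,0,0,0,0,0,0,10,0,0,0,0,0,0,10], grip_force=25)

```text
t: 2.85
eef_pos: [0.4699, -0.262, 0.0788]
ee_rot: [0.993, 0.115, -0.002, 0.0]
ft_force: [5.2, -9.3, -38.4]
width: 0.0232
finger_force: 26.5
```

```bash
python3 - <<'E'
from h import *
o=r.get_obs();print(o['t'],o['eef_pos'],o['ft_force'],o['width'],o['finger_force'])
snap('side','s1.png',(250,170,410,290),4)
E
```

```text
2.85 [ 0.46988535 -0.26198092  0.0788166 ] [  5.17023583  -9.33489733 -38.37648498] 0.02316126442925093 26.518339812755585
```

View pics/s1.png

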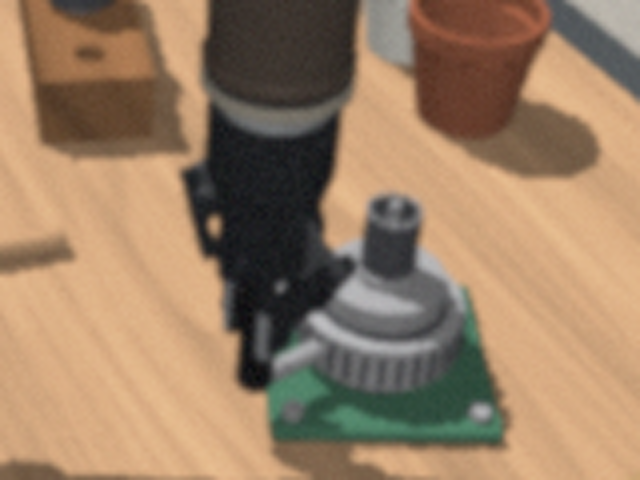

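The grip is between the fingers (at about (262,265) in the full picture), with the saw standing clear to the right. The vertical force is odd, so I'll relax it upward by 1.5 mm and read again.

Call:
play_rows(targets=[0,0,0,0,0,0,10,0,0,1.5,0,0,0,10])

```text
t: 3.07
eef_pos: [0.4699, -0.262, 0.0785]
ee_rot: [0.993, 0.115, -0.002, 0.0]
ft_force: [-5.1, -1.4, 6.1]
width: 0.0231
finger_force: 30.6
```

```bash
python3 - <<'E'
from h import *
# arc plan: pull crank from angle a0 by 0.2 steps about C, tool yaw turning with it
o=r.get_obs();M=Ro.from_quat(o['ee_rot']).as_matrix();print(o['t'],o['ft_force'],o['eef_pos'],M[:,1])
for k in (.12,.1,.09):
  # one row in tool frame: tool y at -76.7 = opposite...: chord of angle k, radius 108
  print(k, 'tangential',108*np.sin(k),'inward',108*(1-np.cos(k)))
C=np.array([.5757,-.2373]);g=np.array(o['eef_pos'][:2])-C;print(np.hypot(*g),np.degrees(np.arctan2(g[1],g[0])))
E
```

```text
3.0667 [-5.09554143 -1.41794058  6.10529908] [ 0.46988968 -0.26199569  0.0784724 ] [ 2.28974938e-01 -9.73432301e-01 -1.83647850e-04]
0.12 tangential 12.928918387203291 inward 0.776667327782445
0.1 tangential 10.78200899785744 inward 0.5395501499732114
0.09 tangential 9.706883313385193 inward 0.4371048347046185
0.10865403823838733 -166.8625790422484
```

Call:
play_rows(targets=[0.5,10.3,0,0,0,-0.095,10,0.5,10.3,0,0,0,-0.095,10,0.5,10.3,0,0,0,-0.095,10,0.5,10.3,0,0,0,-0.095,10,0.5,10.3,0,0,0,-0.095,10,0.5,10.3,0,0,0,-0.095,10,0.5,10.3,0,0,0,-0.095,10,0.5,10.3,0,0,0,-0.095,10,0.5,10.3,0,0,0,-0.095,10,0.5,10.3,0,0,0,-0.095,10])

```text
t: 3.9
eef_pos: [0.5325, -0.3384, 0.0786]
ee_rot: [0.83, 0.558, -0.002, -0.002]
ft_force: [-7.9, -2.1, -7.4]
width: 0.0231
finger_force: 29.6
```

Call:
play_rows(targets=[0,0,0,0,0,0,10,0,0,0,0,0,0,10])

```text
t: 4.07
eef_pos: [0.5343, -0.3392, 0.0786]
ee_rot: [0.831, 0.557, -0.002, 0.0]
ft_force: [0.2, -8.0, -14.4]
width: 0.0235
finger_force: 28.7
```

```bash
python3 - <<'E'
from h import *
o=r.get_obs();print(o['width'],o['ft_force'])
C=np.array([.5757,-.2373]);g=np.array(o['eef_pos'][:2])-C;print(np.hypot(*g),np.degrees(np.arctan2(g[1],g[0])))
go(o['eef_pos'],None,1)
E
```

```text
0.023460602773944867 [  0.17221608  -8.00251346 -14.41018125]
0.10999011162771183 -112.13451106327697
0,0,0,0,0,-0,85
t 4.0667 from [ 0.5343 -0.3392  0.0786] -22.4 F [  0.2  -8.  -14.4]
```

Call:
play_rows(targets=[0,0,0,0,0,0,60,0,0,0,0,0,0,60,0,0,-20,0,0,0,70,0,0,-40,0,0,0,70,0,0,-40,0,0,0,70,0,0,-20,0,0,0,70])

```text
t: 4.57
eef_pos: [0.5374, -0.338, 0.2048]
ee_rot: [0.831, 0.557, 0.001, 0.003]
ft_force: [0.2, -1.3, 0.6]
width: 0.0699
finger_force: 0.0
```

```bash
python3 - <<'E'
from h import *
p=r.get_obs()['eef_pos']
go((.5757,-.2373,p[2]),-15.5,4,70)
im,d=snap('side','s2.png',(250,170,410,290),4)
im2,d2=snap('top','t2.png',(250,100,390,240),4)
E
```

```text
26.9,-0.7,0,0,0,-0.03,70,27,0.1,0,0,0,-0.029,70,26.9,0.9,0,0,0,-0.03,70,26.9,1.7,0,0,0,-0.03,70
t 4.5667 from [ 0.5374 -0.338   0.2048] -22.3 F [ 0.2 -1.3  0.6]
```

View pics/s2.png

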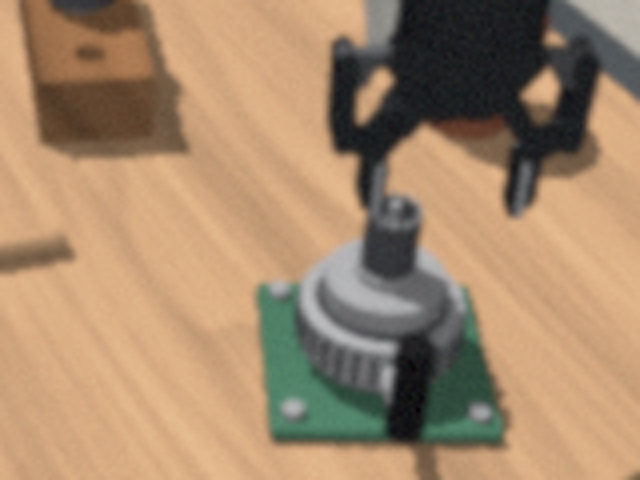

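The crank has swung to about (353,265) in the full picture, so the chuck is open and the saw is still upright. Going for the small saw.

Call:
play_rows(targets=[26.9,-0.7,0,0,0,-0.03,70,27,0.1,0,0,0,-0.029,70,26.9,0.9,0,0,0,-0.03,70,26.9,1.7,0,0,0,-0.03,70,0,0,0,0,0,0,70])

```text
t: 5.08
eef_pos: [0.577, -0.2286, 0.1987]
ee_rot: [0.793, 0.609, 0.002, -0.002]
ft_force: [0.2, 0.7, -0.4]
width: 0.0698
finger_force: 0.0
```

```bash
python3 - <<'E'
from h import *
go((.5757,-.2373,.094),-15.5,5,70)
E
```

```text
-1.7,0.2,20.9,0,0,0.002,70,-1.8,0.2,21,0,0,0.002,70,-1.7,0.2,20.9,0,0,0.002,70,-1.8,0.2,20.9,0,0,0.002,70,-1.7,0.2,21,0,0,0.002,70
t 5.0833 from [ 0.577  -0.2286  0.1987] -14.9 F [ 0.2  0.7 -0.4]
```

Call:
play_rows(targets=[-8.7,1,0,0,0,0.01,70,0,0,21,0,0,0,70,0,0,21,0,0,0,70,0,0,21,0,0,0,70,0,0,21,0,0,0,60,0,0,21,0,0,0,50,0,0,0,0,0,0,45,0,0,0,0,0,0,45])

```text
t: 5.75
eef_pos: [0.5717, -0.246, 0.0937]
ee_rot: [0.799, 0.601, -0.001, -0.001]
ft_force: [-0.3, -0.2, 0.9]
width: 0.0452
finger_force: 0.0
```

```bash
python3 - <<'E'
from h import *
go((.5757,-.2373,.094),-15.5,1,45)
snap('side','s3.png',(250,150,410,270),4)
E
```

```text
9.5,1.4,-0.3,0,0,-0.012,45
t 5.75 from [ 0.5717 -0.246   0.0937] -16.2 F [-0.3 -0.2  0.9]
```

View pics/s3.png

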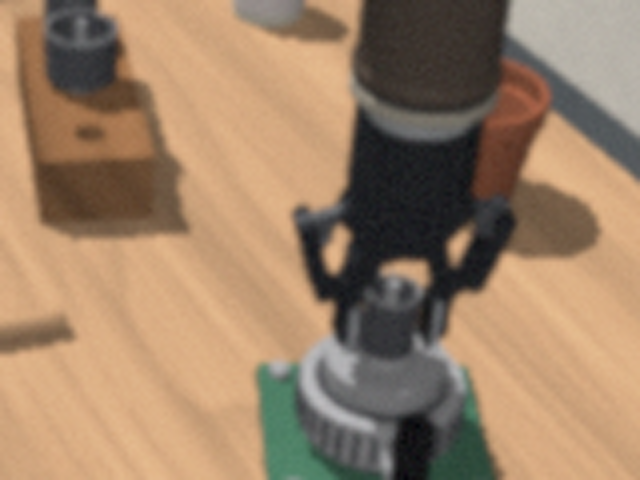

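Overshoot misled my earlier reading; the tool is 9.5 mm off along the pads. Correcting with the fingers still open, then closing.

Call:
play_rows(targets=[4.7,0.7,0,0,0,-0.006,48,4.8,0.7,0,0,0,-0.006,48,0,0,0,0,0,0,48,0,0,0,0,0,0,48])

```text
t: 6.13
eef_pos: [0.5777, -0.2356, 0.095]
ee_rot: [0.795, 0.607, 0.001, 0.0]
ft_force: [-0.3, -0.6, -0.2]
width: 0.0476
finger_force: 0.0
```

Call:
play_rows(targets=[0,0,0,0,0,0,36,0,0,0,0,0,0,25,0,0,0,0,0,0,25,0,0,0,0,0,0,25], grip_force=40)

```text
t: 6.47
eef_pos: [0.5772, -0.2362, 0.0948]
ee_rot: [0.795, 0.606, 0.0, 0.0]
ft_force: [-1.1, 1.5, 6.6]
width: 0.0353
finger_force: 39.4
```

```bash
python3 - <<'E'
from h import *
o=r.get_obs();print(o['width'],o['ft_force'],o['finger_force'])
go((.5757,-.2373,.094),-15.5,1,25)
E
```

```text
0.035344204545549436 [-1.14792856  1.53716751  6.60076895] 39.42191183567047
-1.4,-1.2,0.8,0,0,0.002,25
t 6.4667 from [ 0.5772 -0.2362  0.0948] -15.4 F [-1.1  1.5  6.6]
```

Call:
play_rows(targets=[0,0,-5,0,0,0,25,0,0,-10,0,0,0,25,0,0,-20,0,0,0,25,0,0,-25,0,0,0,25,0,0,-25,0,0,0,25,0,0,-20,0,0,0,25,0,0,-5,0,0,0,25,0,0,0,0,0,0,25,0,0,0,0,0,0,25,0,0,0,0,0,0,25])

```text
t: 7.3
eef_pos: [0.576, -0.2358, 0.2027]
ee_rot: [0.795, 0.606, -0.001, -0.001]
ft_force: [0.9, -0.2, -2.3]
width: 0.035
finger_force: 40.2
```

```bash
python3 - <<'E'
from h import *
for n in('top','side'):
    d=np.load(f'last_{n}.npz')['d'];P=cloud(n,d)
    m=(d>0)&(np.abs(P[...,0]-.54)<.12)&(np.abs(P[...,1]-.19)<.16)&(P[...,2]>.052)&(P[...,2]<.069)
    m=cv2.morphologyEx(m.astype(np.uint8),cv2.MORPH_OPEN,np.ones((3,3)))>0
    q=P[m][:,:2].astype(np.float32);c,wh,a=cv2.minAreaRect(q);print(n,m.sum(),c,wh,a,P[m][:,2].mean())
    b=cv2.boxPoints((c,wh,a));print(b.round(4).tolist())
print('hole side',atz('side',273,183.4,.058),'top',atz('top',202.8,186.2,.058))
go((.519,.1135,.2),-15.5,11,25)
o=r.get_obs();print(o['width'])
E
```

```text
top 1519 (0.543655276298523, 0.19207996129989624) (0.2375345379114151, 0.09068875759840012) 73.50297546386719 0.05877094729032728
[[0.46650001406669617, 0.09109999984502792], [0.5533999800682068, 0.06530000269412994], [0.6208999752998352, 0.2930999994277954], [0.5339000225067139, 0.3188000023365021]]
side 679 (0.5389000773429871, 0.1878737062215805) (0.239323228597641, 0.09007499366998672) 73.5042724609375 0.05834444304612132
[[0.4616999924182892, 0.08590000122785568], [0.5480999946594238, 0.06030000001192093], [0.616100013256073, 0.2897999882698059], [0.529699981212616, 0.31540000438690186]]
hole side [0.52021264 0.11192666 0.058     ] top [0.51870873 0.1143089  0.058     ]
29.2,-13.4,0.2,0,0,0,25,29.3,-13.4,0.3,0,0,0,25,29.2,-13.4,0.2,0,0,0.001,25,29.3,-13.5,0.3,0,0,-0,25,29.2,-13.4,0.2,0,0,0,25,29.2,-13.4,0.3,0,0,0,25,29.3,-13.5,0.2,0,0,0.001,25,29.2,-13.4,0.2,0,0,-0,25,29.2,-13.5,0.3,0,0,0,25,29.2,-13.5,0.2,0,0,0,25
29.3,-13.4,0.3,0,0,0,25
t 7.3 from [ 0.576  -0.2358  0.2027] -15.4 F [ 0.9 -0.2 -2.3]
0.035014896421398635
```

Call:
play_rows(targets=[20,-9,0,0,0,0,25,32,-15,0,0,0,0,25,32,-15,0,0,0,0,25,32,-15,0,0,0,0,25,32,-15,0,0,0,0,25,32,-15,0,0,0,0,25,32,-15,0,0,0,0,25,32,-15,0,0,0,0,25,32,-15,0,0,0,0,25,32,-15,0,0,0,0,25])

```text
t: 8.13
eef_pos: [0.5182, 0.1003, 0.2029]
ee_rot: [0.795, 0.606, -0.001, -0.0]
ft_force: [0.1, 0.3, -2.6]
width: 0.0351
finger_force: 40.3
```

Call:
play_rows(targets=[14,-4,0,0,0,0,25,0,0,5,0,0,0,25,0,0,0,0,0,0,25,0,0,0,0,0,0,25,0,0,0,0,0,0,25])

```text
t: 8.55
eef_pos: [0.5193, 0.1117, 0.1987]
ee_rot: [0.796, 0.605, -0.001, 0.0]
ft_force: [0.8, -0.0, -2.4]
width: 0.0353
finger_force: 40.4
```

```bash
python3 - <<'E'
from h import *
go((.519,.1145,.145),-15.5,3,25)
snap('side','s4.png',(220,110,330,210),6)
E
```

```text
0.9,-0.4,17.9,0,0,0,25,0.8,-0.3,17.9,0,0,0,25,0.9,-0.4,17.9,0,0,0,25
t 8.55 from [0.5193 0.1117 0.1987] -15.5 F [ 0.8 -0.  -2.4]
```

View pics/s4.png

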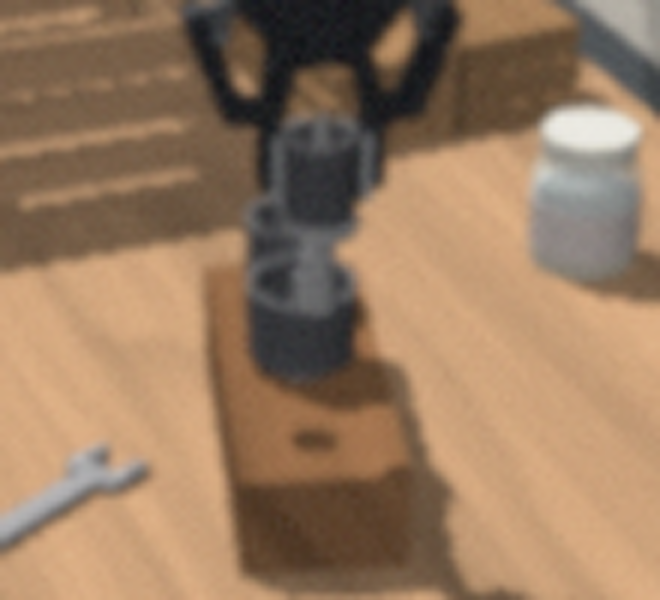

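Hole at (272.3,183.3), shank end centre at about (272.2,160.7). Comparing both through the same camera.

```bash
python3 - <<'E'
from h import *
h=atz('side',272.3,183.3,.058)
for z in(.137,.1393,.1415):
    s=atz('side',272.2,160.7,z);print(z,s,h,(h-s)*1e3)
D=np.load('last_side.npz');d=D['d'];P=cloud('side',d)
m=(d>0)&(P[...,2]>.193)&(P[...,2]<.25)&(np.hypot(P[...,0]-.519,P[...,1]-.1117)<.03)&(np.indices(d.shape)[1]>267)&(np.indices(d.shape)[1]<279)
q=P[m];print(len(q),q.mean(0),q.min(0),q.max(0))
# shank depth
m=(d>0)&(np.abs(np.indices(d.shape)[1]-272)<2)&(P[...,2]>.14)&(P[...,2]<.175)&(np.hypot(P[...,0]-.519,P[...,1]-.1117)<.03)
q=P[m];print(len(q),np.median(q,0))
c=r.calibration('side');print((-np.array(c['R']).T@np.array(c['t'])))
E
```

```text
0.137 [0.51897146 0.11715298 0.137     ] [0.51839052 0.11330197 0.058     ] [ -0.580941    -3.85100564 -79.        ]
0.1393 [0.51733892 0.1133239  0.1393    ] [0.51839052 0.11330197 0.058     ] [ 1.05159940e+00 -2.19273773e-02 -8.13000000e+01]
0.1415 [0.51577736 0.1096613  0.1415    ] [0.51839052 0.11330197 0.058     ] [  2.61315979   3.64066923 -83.5       ]
200 [0.51362997 0.10099466 0.21955686] [0.49835678 0.08849747 0.19300335] [0.53647844 0.1285054  0.24202307]
31 [0.51178998 0.10319982 0.15660845]
[ 0.06071609 -0.95767229  0.7826118 ]
```

Call:
play_rows(targets=[2.4,0,5,0,0,0,25,0,0,20,0,0,0,25,0,0,25,0,0,0,25,0,0,18,0,0,0,25,0,0,5,0,0,0,25,0,0,4,0,0,0,25,0,0,3,0,0,0,25,0,0,3,0,0,0,25,0,0,3,0,0,0,25,0,0,0,0,0,0,25])

```text
t: 9.43
eef_pos: [0.5203, 0.1158, 0.1133]
ee_rot: [0.795, 0.606, 0.0, 0.0]
ft_force: [-0.3, 0.0, -2.6]
width: 0.0348
finger_force: 40.4
```

```bash
python3 - <<'E'
from h import *
go((.520,.114,.11),-15.5,1,25)
print(r.get_obs()['wrist_torque'])
E
```

```text
-1.8,0.2,3.3,0,0,0.002,25
t 9.4333 from [0.5203 0.1158 0.1133] -15.4 F [-0.3  0.  -2.6]
[-0.02375462 -0.00312288  0.0330974 ]
```

Call:
play_rows(targets=[0,0,3,0,0,0,25,0,0,3,0,0,0,25,0,0,3,0,0,0,25,0,0,0,0,0,0,25])

```text
t: 9.77
eef_pos: [0.5197, 0.1157, 0.1036]
ee_rot: [0.795, 0.606, -0.0, -0.0]
ft_force: [-0.0, 1.2, -2.1]
width: 0.035
finger_force: 40.4
```

```bash
python3 - <<'E'
from h import *
go((.520,.114,.11),-15.5,1,25)
print(r.get_obs()['wrist_torque'])
E
```

```text
-1.6,0.7,-6.4,0,0,0.003,25
t 9.7667 from [0.5197 0.1157 0.1036] -15.4 F [-0.   1.2 -2.1]
[-0.04282894  0.00087428  0.02457522]
```

Call:
play_rows(targets=[0,0,5,0,0,0,25,0,0,5,0,0,0,25,0,0,5,0,0,0,25,0,0,5,0,0,0,25,0,0,4,0,0,0,25,0,0,3,0,0,0,25,0,0,2,0,0,0,25,0,0,0,0,0,0,25,0,0,0,0,0,0,25])

```text
t: 10.52
eef_pos: [0.5201, 0.1157, 0.0752]
ee_rot: [0.795, 0.606, -0.0, -0.0]
ft_force: [0.2, -0.2, -2.4]
width: 0.0355
finger_force: 40.4
```

Call:
play_rows(targets=[0,0,2,0,0,0,25,0,0,0,0,0,0,25,0,0,0,0,0,0,45,0,0,0,0,0,0,55,0,0,0,0,0,0,60,0,0,-15,0,0,0,75,0,0,-30,0,0,0,80,0,0,-30,0,0,0,85,0,0,-20,0,0,0,85])

```text
t: 11.27
eef_pos: [0.5209, 0.1157, 0.1708]
ee_rot: [0.795, 0.606, 0.001, 0.0]
ft_force: [0.4, 0.2, 0.4]
width: 0.0854
finger_force: 0.0
```

Call:
play_rows(targets=[15,0,0,0,0,0,85,30,0,0,0,0,0,85,23,0,0,0,0,0,85,10,0,0,0,0,0,85,0,0,0,0,0,0,85,0,0,0,0,0,0,85,0,0,0,0,0,0,85])

```text
t: 11.85
eef_pos: [0.5405, 0.1893, 0.1679]
ee_rot: [0.796, 0.606, -0.001, 0.0]
ft_force: [-0.5, -0.5, 0.0]
width: 0.0846
finger_force: 0.0
```

```bash
python3 - <<'E'
from h import *
go((.542,.1897,.0745),-16.5,5,85)
snap('side','s5.png',(220,110,330,210),6)
D=np.load('last_side.npz');d=D['d'];P=cloud('side',d)
for c,rad in(((.519,.113),.026),((.541,.1885),.04)):
    m=(d>0)&(np.hypot(P[...,0]-c[0],P[...,1]-c[1])<rad)&(P[...,2]>.095)&(P[...,2]<.12);q=P[m]
    print(len(q),cv2.minEnclosingCircle(q[:,:2].astype(np.float32)),np.percentile(q[:,2],[50,95]))
E
```

```text
0.2,0.3,18.7,0,0,0.004,85,0.1,0.3,18.6,0,0,0.003,85,0.2,0.2,18.7,0,0,0.004,85,0.1,0.3,18.7,0,0,0.004,85,0.2,0.3,18.7,0,0,0.003,85
t 11.85 from [0.5405 0.1893 0.1679] -15.4 F [-0.5 -0.5  0. ]
102 ((0.5146758556365967, 0.11214489489793777), 0.02058316580951214) [0.1063733  0.11323966]
176 ((0.5415420532226562, 0.18778015673160553), 0.03469638526439667) [0.10501188 0.11300552]
```

View pics/s5.png

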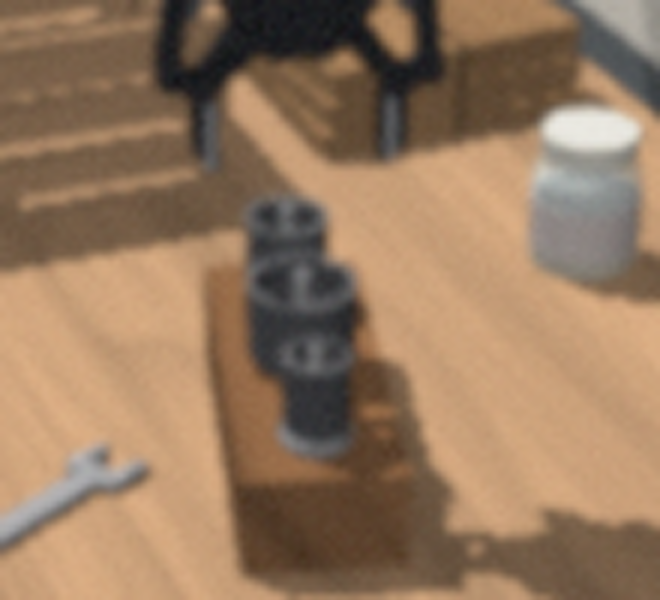

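Small saw is seated in the free hole at about (272,182). Descending on the widest one.

Call:
play_rows(targets=[0.7,1.3,15,0,0,0.018,85,0,0,25,0,0,0,85,0,0,25,0,0,0,85,0,0,18,0,0,0,85,0,0,10,0,0,0,85,0,0,0,0,0,0,75,0,0,0,0,0,0,65,0,0,0,0,0,0,50,0,0,0,0,0,0,50,0,0,0,0,0,0,50], grip_force=60)

```text
t: 12.73
eef_pos: [0.5431, 0.1911, 0.0765]
ee_rot: [0.801, 0.599, 0.001, 0.0]
ft_force: [-0.8, -1.3, 5.1]
width: 0.0584
finger_force: 65.3
```

Call:
play_rows(targets=[0,0,0,0,0,0,50,0,0,0,0,0,0,50])

```text
t: 12.9
eef_pos: [0.5431, 0.1912, 0.0765]
ee_rot: [0.801, 0.599, 0.001, 0.0]
ft_force: [-0.5, -2.1, 7.3]
width: 0.0585
finger_force: 65.5
```

Call:
play_rows(targets=[0,0,-5,0,0,0,50,0,0,-15,0,0,0,50,0,0,-25,0,0,0,50,0,0,-25,0,0,0,50,0,0,-25,0,0,0,50,0,0,-20,0,0,0,50,0,0,-10,0,0,0,50,0,0,0,0,0,0,50,0,0,0,0,0,0,50])

```text
t: 13.65
eef_pos: [0.5418, 0.1915, 0.1998]
ee_rot: [0.801, 0.599, -0.0, -0.0]
ft_force: [0.1, 0.0, -5.7]
width: 0.0586
finger_force: 65.7
```

```bash
python3 - <<'E'
from h import *
go((.576,-.237,.2),None,14,50)
E
```

```text
-28.7,11,-0,0,0,-0,50,-28.6,10.9,-0,0,0,-0,50,-28.7,11,-0,0,0,-0,50,-28.7,11,-0.1,0,0,-0,50,-28.7,11,0,0,0,-0,50,-28.6,10.9,0,0,0,-0,50,-28.7,11,-0,0,0,-0,50,-28.7,11,-0,0,0,-0,50,-28.7,11,-0,0,0,-0,50,-28.6,10.9,-0.1,0,0,-0,50
-28.7,11,0,0,0,-0,50,-28.7,11,0,0,0,-0,50,-28.7,10.9,0,0,0,-0,50,-28.6,11,-0,0,0,-0,50
t 13.65 from [0.5418 0.1915 0.1998] -16.4 F [ 0.1  0.  -5.7]
```

Call:
play_rows(targets=[-28.7,11,0,0,0,0,50,-28.7,11,0,0,0,0,50,-28.7,11,0,0,0,0,50,-28.7,11,0,0,0,0,50,-28.7,11,0,0,0,0,50,-28.7,11,0,0,0,0,50,-28.7,11,0,0,0,0,50,-28.7,11,0,0,0,0,50,-28.7,11,0,0,0,0,50,-28.7,11,0,0,0,0,50])

```text
t: 14.48
eef_pos: [0.5655, -0.1162, 0.1981]
ee_rot: [0.801, 0.599, -0.001, -0.001]
ft_force: [1.2, 0.8, -5.5]
width: 0.0586
finger_force: 65.8
```

Call:
play_rows(targets=[-28.7,11,0,0,0,0,50,-28.7,11,0,0,0,0,50,-28.7,11,0,0,0,0,50,-19,7,0,0,0,0,50,-9.3,3.5,0,0,0,0,50,0,0,0,0,0,0,50,0,0,0,0,0,0,50,0,0,0,0,0,0,50,0,0,0,0,0,0,50])

```text
t: 15.23
eef_pos: [0.5763, -0.2349, 0.1996]
ee_rot: [0.8, 0.6, 0.0, -0.001]
ft_force: [0.4, 0.4, -5.2]
width: 0.0585
finger_force: 65.8
```

```bash
python3 - <<'E'
from h import *
go((.576,-.237,.15),None,1,50)
snap('side','s6.png',(270,130,420,280),4)
E
```

```text
-2.1,0.3,49.6,0,0,-0,50
t 15.2333 from [ 0.5763 -0.2349  0.1996] -16.3 F [ 0.4  0.4 -5.2]
```

View pics/s6.png

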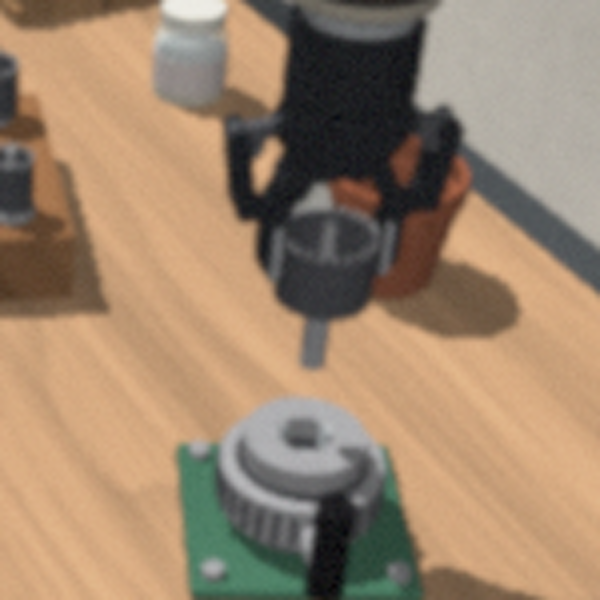

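Mouth centre at about (345.75,238), shank end at about (348.2,220.5). Comparing.

```bash
python3 - <<'E'
from h import *
h=atz('side',345.75,238,.08);s=atz('side',348.25,220.5,.136);print(h,s,(h-s)*1e3)
D=np.load('last_side.npz');d=D['d'];P=cloud('side',d)
m=(d>0)&(P[...,2]>.073)&(P[...,2]<.088)&(np.hypot(P[...,0]-.574,P[...,1]+.239)<.05);q=P[m]
print('face',len(q),cv2.minEnclosingCircle(q[:,:2].astype(np.float32)))
v,u=np.indices(d.shape)
m=(d>0)&(abs(u-349)<2)&(P[...,2]>.138)&(P[...,2]<.17)&(np.hypot(P[...,0]-.574,P[...,1]+.239)<.04);q=P[m];print('shank front',len(q),np.median(q,0))
print('mouth? rays: vertical lean',[atz('side',(270+a/4),130+b/4,.136) for a,b in((319,320),)])
E
```

```text
[ 0.57703297 -0.2362497   0.08      ] [ 0.57763693 -0.2357263   0.136     ] [ -0.60396185  -0.52339833 -56.        ]
face 469 ((0.575039803981781, -0.2386927455663681), 0.04177163541316986)
shank front 32 [ 0.57231886 -0.24289194  0.15428713]
mouth? rays: vertical lean [array([ 0.6049856 , -0.19772333,  0.136     ])]
```

Call:
play_rows(targets=[-1,0,10,0,0,0,50,0,0,20,0,0,0,50,0,0,15,0,0,0,50,0,0,8,0,0,0,50,0,0,5,0,0,0,50,0,0,5,0,0,0,50,0,0,5,0,0,0,50,0,0,0,0,0,0,50,0,0,0,0,0,0,50])

```text
t: 16.03
eef_pos: [0.5761, -0.2381, 0.1324]
ee_rot: [0.801, 0.599, 0.0, 0.0]
ft_force: [0.2, 0.0, -3.7]
width: 0.0587
finger_force: 65.8
```

Call:
play_rows(targets=[0,0,6,0,0,0,50,0,0,6,0,0,0,50,0,0,6,0,0,0,50,0,0,5,0,0,0,50,0,0,4,0,0,0,50,0,0,3,0,0,0,50,0,0,0,0,0,0,50,0,0,0,0,0,0,50,0,0,0,0,0,0,50])

```text
t: 16.78
eef_pos: [0.5761, -0.2382, 0.1024]
ee_rot: [0.801, 0.599, 0.0, 0.0]
ft_force: [0.3, 0.4, -4.2]
width: 0.0586
finger_force: 65.8
```

Call:
play_rows(targets=[0,0,2,0,0,0,50,0,0,1.5,0,0,0,50,0,0,0,0,0,0,50,0,0,0,0,0,0,50])

```text
t: 17.12
eef_pos: [0.5759, -0.238, 0.0987]
ee_rot: [0.801, 0.599, 0.0, -0.0]
ft_force: [-0.2, -0.9, -4.1]
width: 0.0588
finger_force: 66.1
```

Call:
play_rows(targets=[0,0,1,0,0,0,50,0,0,0,0,0,0,50,0,0,0,0,0,0,62,0,0,0,0,0,0,72,0,0,0,0,0,0,82,0,0,-10,0,0,0,85,0,0,-25,0,0,0,85,0,0,-35,0,0,0,85,0,0,-30,0,0,0,85], grip_force=25)

```text
t: 17.87
eef_pos: [0.5758, -0.2383, 0.1999]
ee_rot: [0.801, 0.599, -0.0, 0.0]
ft_force: [1.0, -0.4, 0.3]
width: 0.0852
finger_force: 0.0
```

Call:
play_rows(targets=[0,0,0,0,0,0,85,0,0,0,0,0,0,85,0,0,0,0,0,0,85])

```text
t: 18.12
eef_pos: [0.5758, -0.2379, 0.1979]
ee_rot: [0.801, 0.599, 0.0, 0.0]
ft_force: [0.0, -0.6, 0.3]
width: 0.0851
finger_force: 0.0
```

```bash
python3 - <<'E'
from h import *
go((.5343,-.339,.2),-22.4,4,70)
snap('side','s7.png',(270,130,420,280),4)
D=np.load('last_side.npz');d=D['d'];P=cloud('side',d)
m=(d>0)&(P[...,2]>.12)&(P[...,2]<.142)&(np.hypot(P[...,0]-.574,P[...,1]+.239)<.042);q=P[m]
print('cup',len(q),cv2.minEnclosingCircle(q[:,:2].astype(np.float32)),np.percentile(q[:,2],[90,98]))
E
```

```text
-27.2,-2.8,-0.5,0,0,0.026,70,-27.2,-2.1,-0.6,0,0,0.026,70,-27.3,-1.4,-0.5,0,0,0.027,70,-27.3,-0.7,-0.5,0,0,0.026,70
t 18.1167 from [ 0.5758 -0.2379  0.1979] -16.4 F [ 0.  -0.6  0.3]
cup 264 ((0.5724576711654663, -0.24057871103286743), 0.032474227249622345) [0.13354927 0.13667099]
```

View pics/s7.png

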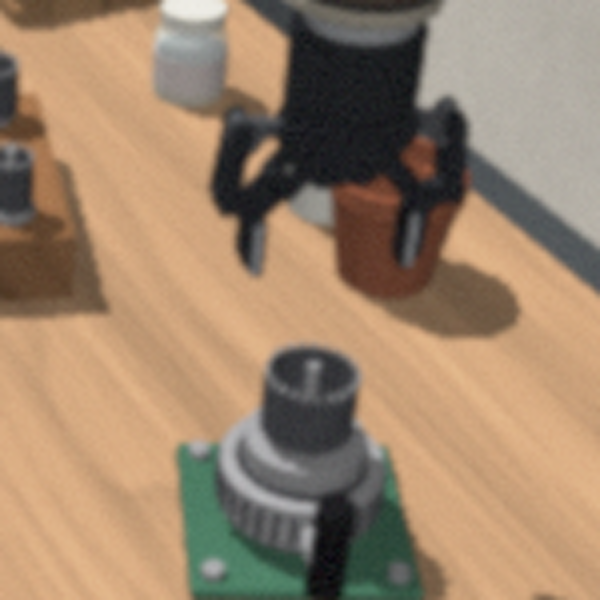

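The widest saw stands seated in the chuck at about (347,235), upright. Going to the crank grip.

Call:
play_rows(targets=[-27.2,-2.8,-0.5,0,0,0.026,70,-27.2,-2.1,-0.6,0,0,0.026,70,-27.3,-1.4,-0.5,0,0,0.027,70,-27.3,-0.7,-0.5,0,0,0.026,70,0,0,20,0,0,0,70,0,0,20,0,0,0,70,0,0,0,0,0,0,65,0,0,0,0,0,0,65,0,0,0,0,0,0,65])

```text
t: 18.92
eef_pos: [0.5346, -0.3389, 0.16]
ee_rot: [0.831, 0.556, -0.0, -0.0]
ft_force: [0.2, -1.3, 0.2]
width: 0.065
finger_force: 0.0
```

```bash
python3 - <<'E'
from h import *
go((.5343,-.339,.08),-22.4,4,65)
E
```

```text
-0.1,-0.1,20,0,0,0,65,-0,-0,20,0,0,0,65,-0.1,-0.1,20,0,0,0,65,-0,-0,20,0,0,0,65
t 18.9167 from [ 0.5346 -0.3389  0.16  ] -22.4 F [ 0.2 -1.3  0.2]
```

Call:
play_rows(targets=[0,0,20,0,0,0,65,0,0,25,0,0,0,60,0,0,20,0,0,0,50,0,0,14,0,0,0,40,0,0,0,0,0,0,25,0,0,0,0,0,0,10,0,0,0,0,0,0,10,0,0,0,0,0,0,10], grip_force=40)

```text
t: 19.58
eef_pos: [0.5344, -0.3384, 0.0805]
ee_rot: [0.831, 0.557, -0.0, -0.0]
ft_force: [3.6, -0.9, -22.0]
width: 0.0227
finger_force: 40.9
```

Call:
play_rows(targets=[0.4,-8.6,0,0,0,0.08,10,0.4,-8.6,0,0,0,0.08,10,0.4,-8.6,0,0,0,0.08,10,0.4,-8.6,0,0,0,0.08,10,0.4,-8.6,0,0,0,0.08,10,0.4,-8.6,0,0,0,0.08,10,0.4,-8.6,0,0,0,0.08,10,0.4,-8.6,0,0,0,0.08,10,0.4,-8.6,0,0,0,0.08,10,0,0,0,0,0,0,10])

```text
t: 20.42
eef_pos: [0.4786, -0.2845, 0.0804]
ee_rot: [0.974, 0.227, -0.0, -0.001]
ft_force: [0.7, 3.6, -23.7]
width: 0.023
finger_force: 41.9
```

```bash
python3 - <<'E'
from h import *
o=r.get_obs();print(o['t'],o['width'],o['ft_force'])
C=np.array([.5757,-.2373]);g=np.array(o['eef_pos'][:2])-C;a=np.arctan2(g[1],g[0]);print(np.hypot(*g),np.degrees(a),'sleeve',a+np.radians(166.9)-.09)
go(o['eef_pos'],None,1)
E
```

```text
20.4167 0.022963134102830834 [  0.68968082   3.5780162  -23.6990898 ]
0.10795388592359738 -154.06299460477064 sleeve 0.13404801024302845
0,0,0,0,0,-0,85
t 20.4167 from [ 0.4786 -0.2845  0.0804] -63.8 F [  0.7   3.6 -23.7]
```

Call:
play_rows(targets=[0.2,-6.5,0,0,0,0.06,10,0.2,-6.5,0,0,0,0.06,10,0.2,-6.5,0,0,0,0.06,10,0.2,-5.4,0,0,0,0.05,10,0.1,-4.3,0,0,0,0.04,10,0,-2.2,0,0,0,0.02,10,0,0,0,0,0,0,10,0,0,0,0,0,0,10])

```text
t: 21.08
eef_pos: [0.4702, -0.259, 0.0807]
ee_rot: [0.996, 0.086, 0.0, 0.002]
ft_force: [5.8, -9.7, -34.2]
width: 0.0229
finger_force: 41.9
```

```bash
python3 - <<'E'
from h import *
o=r.get_obs();print(o['t'],o['width'],o['ft_force'])
C=np.array([.5757,-.2373]);g=np.array(o['eef_pos'][:2])-C;a=np.arctan2(g[1],g[0])%(2*np.pi);print(np.hypot(*g),'sleeve',a-np.radians(193.1)-.09)
go(o['eef_pos'],None,1)
E
```

```text
21.0833 0.02286545048235296 [  5.78645503  -9.6506411  -34.17098056]
0.10772230549325885 sleeve -0.11563204553976605
0,0,0,0,0,-0,85
t 21.0833 from [ 0.4702 -0.259   0.0807] -80.2 F [  5.8  -9.7 -34.2]
```

Call:
play_rows(targets=[0,-3,0,0,0,0.02,10,0,-3,0,0,0,0.02,10,0,-2,0,0,0,0.02,10,0,0,0,0,0,0,10,0,0,0,0,0,0,10])

```text
t: 21.5
eef_pos: [0.4692, -0.2528, 0.0808]
ee_rot: [0.998, 0.055, 0.001, 0.003]
ft_force: [6.9, -16.2, -41.2]
width: 0.0226
finger_force: 41.8
```

```bash
python3 - <<'E'
from h import *
o=r.get_obs();print(o['t'],o['width'],o['ft_force'])
C=np.array([.5757,-.2373]);g=np.array(o['eef_pos'][:2])-C;a=np.arctan2(g[1],g[0])%(2*np.pi);print(np.hypot(*g),'sleeve',a-np.radians(193.1)-.09)
go(o['eef_pos'],None,1)
E
```

```text
21.5 0.022617255856560072 [  6.92357856 -16.17736032 -41.19435237]
0.10765461789397482 sleeve -0.17387266459057452
0,0,0,0,0,-0,85
t 21.5 from [ 0.4692 -0.2528  0.0808] -83.7 F [  6.9 -16.2 -41.2]
```

Call:
play_rows(targets=[0,-2,0,0,0,0.02,10,0,0,0,0,0,0,10,0,0,0,0,0,0,10,0,0,0,0,0,0,45,0,0,0,0,0,0,65,0,0,0,0,0,0,75,0,0,0,0,0,0,75,0,0,-25,0,0,0,75,0,0,-40,0,0,0,75,0,0,-40,0,0,0,75])

```text
t: 22.33
eef_pos: [0.4675, -0.2471, 0.1871]
ee_rot: [0.999, 0.045, -0.001, -0.0]
ft_force: [2.0, -0.1, 1.6]
width: 0.0749
finger_force: 0.0
```

Call:
play_rows(targets=[-20,0,-20,0,0,0,75,-30,0,-20,0,0,0,75,-20,0,0,0,0,0,75,0,0,0,0,0,0,75,0,0,0,0,0,0,75,0,0,0,0,0,0,75])

```text
t: 22.83
eef_pos: [0.3994, -0.2532, 0.2262]
ee_rot: [0.999, 0.045, 0.001, -0.0]
ft_force: [0.6, 0.6, -0.2]
width: 0.0751
finger_force: 0.0
```

```bash
python3 - <<'E'
from h import *
o=r.get_obs();print(o['t'],o['eef_pos'],o['ft_force'])
im,d=snap('side','s8.png',(250,110,430,290),4.0)
C=np.array([.574,-.239])
for n in('side','top'):
    if n=='top': im,d=snap('top','t8.png')
    P=cloud(n,d)
    for nm,c,rad,z0,z1 in(('grip',(.47,-.262),.03,.1,.13),('cup',C,.042,.12,.142),('small',(.518,.114),.026,.095,.12),('med',(.5634,.2655),.035,.095,.12)):
        m=(d>0)&(P[...,2]>z0)&(P[...,2]<z1)&(np.hypot(P[...,0]-c[0],P[...,1]-c[1])<rad);q=P[m]
        if len(q)>4: print(n,nm,len(q),cv2.minEnclosingCircle(q[:,:2].astype(np.float32)),np.percentile(q[:,2],98).round(4))
E
```

```text
22.8333 [ 0.39939338 -0.25319878  0.22620352] [ 0.56144983  0.61682314 -0.21962478]
side grip 89 ((0.46933189034461975, -0.2640533745288849), 0.01303886715322733) 0.1176
side cup 256 ((0.573922872543335, -0.23708078265190125), 0.03269399330019951) 0.1358
side small 22 ((0.5169255137443542, 0.11598587781190872), 0.01952347345650196) 0.1127
side med 96 ((0.5603546500205994, 0.26087674498558044), 0.028016697615385056) 0.1164
top cup 115 ((0.577483594417572, -0.23535054922103882), 0.03050975687801838) 0.1392
top small 76 ((0.519775390625, 0.11632203310728073), 0.017923109233379364) 0.1174
top med 120 ((0.5660325884819031, 0.2660093903541565), 0.024624349549412727) 0.1165
```

View pics/s8.png

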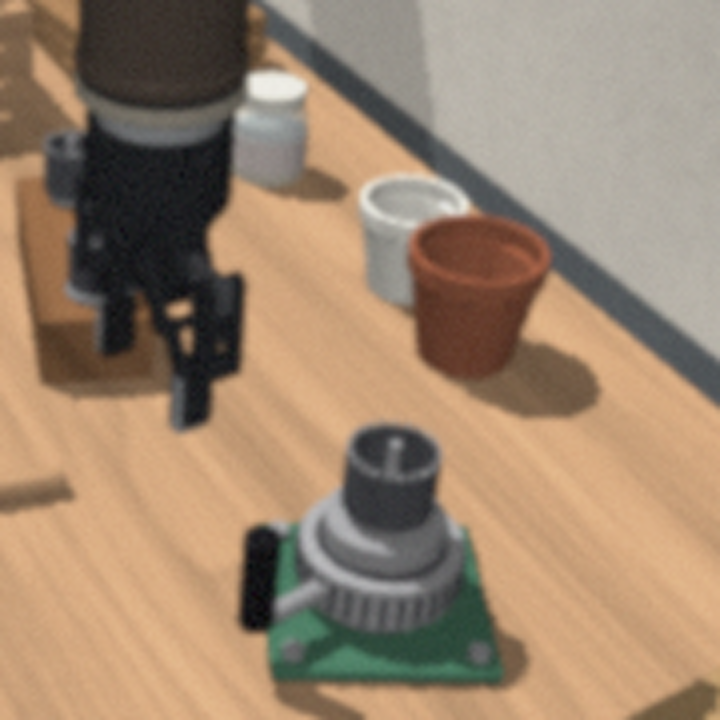

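The crank is back at its clamped position, with the grip at about (315,254). The widest saw is upright on the face, the small saw is in its hole, and the medium saw is unmoved. Handing in.

```bash
python3 -c "
from bench import r
print(r.close_job())"
```

```text
the job is handed in; nothing more can be done
None
```

The job is handed in at about 23 s of the 72 s allowed; the judge's verdict was not shown. By my last pictures, the small saw is in the free hole and the widest saw is clamped upright in the chuck. The crank is back where it started, and the medium saw is still in its hole.

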